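# Bring the yellow bin to the opening and drop the servo in

### The job

Turn the parts carousel until the yellow bin lies squarely under the opening in its cover, then drop the blue micro servo through the opening into the yellow bin. Leave the carousel in that position with the servo lying in the yellow bin.

Things in the scene. Friction and masses are not known exactly. Their poses are not given: they have to be found in the camera images.
- servo: Small blue micro servo motor standing loose on the worktop, pale horn on top: 34 (x) x 13 (y) x 30 (z) mm outside. Its solid body reaches from -11 to +13 mm in x, -6 to +6 in y, 0 to 24 in z: grasp it across y. Origin: centre of its underside. About 15 g.
- carousel_wheel (a joint): Turn of the bin wheel about its upright axis, rad; 0 = yellow bin exactly under the opening in the cover, positive = anticlockwise from above. Light friction (0.05 N m), stays where left; starts at +0.6 to +1.35, so turn it clockwise. Round carousel, 240 mm across, fixed to the worktop; four 90 degree bins with yellow, red, green, blue floors and rim tabs that show outside the cover.
- knob (a point): Centre of the black bar knob on the wheel's axis, 71.5 mm above the worktop. Bar 46 mm long (point x), 14 thick (y), 31 high, underside at 56 mm; it turns the wheel, as do these axes: -x points to the yellow bin. The fixed grey cover below it (176 mm across, top at 51 mm; brackets at its far side to 55 mm) has one opening, a 72 degree wedge from hub to rim on the robot's side.
- yellow_bin (a point): Middle of the yellow bin's floor, 58 mm from the wheel's axis and 16 mm above the worktop; turns with the wheel, axes as point knob. At joint 0 it lies under the middle of the opening, which is 84 mm wide there and points to the robot within 0.35 rad. Quarter-circle bin: outer wall 85 mm from the axis inside, 3 mm dividers, walls up to 46 mm above the worktop.

How it is judged:
By the outcome, as a careful person would: the job done as asked, in the order asked, and still so for the second after the job is handed in, with the robot touching nothing.
It also fails if it takes over 45 s, if anything falls off the work surface, if the arm or the gripper's body presses on something with over 40 N, if the wrist force passes 120 N, or if a joint passes its speed limit or range.

### The arm

A 7-joint arm with a two-finger parallel gripper is mounted at the origin on a cart in front of the work surface, level with it; the furniture and walls round the work are solid. World frame = base frame: x ahead of the robot, y to its left, z up, the work surface at z = 0. Lengths are in m, angles in rad, forces in N, time in s.
With the tool pointing down it reaches from about 0.425 to 0.925 m from the base axis. Payload 6.8 kg.
Tool frame: the origin (TCP) lies at the very end of the fingers, on their centre line; the grasp point (between the pads) lies 19 mm behind it; z points along the fingers, y is the line along which they close (so a half turn about z gives the same grasp; the last joint's range is limited). The gripper opens to 85 mm and grips with 20 to 120 N. Pads are 22 mm wide; open, the fingers measure 114 mm over their backs; the gripper's body (76 mm by 85 mm) begins 54 mm behind the grasp point. The pads swing forward as they close: fully open they stand 13 mm farther back than shut.
Start: joints at [1.203, 0.477, 0.022, 1.555, -0.011, 1.109, -0.083], TCP at [0.173, -0.652, 0.231] pointing down, gripper open.
Joint ranges: [-2.96, 2.96], [-0.34, 2.1], [-1.41, 1.46], [0.24, 2.44], [-1.37, 4.51], [0.17, 1.92], [-2.96, 2.96]. Speed limits (rad/s): [2.39, 2.39, 3.14, 3.14, 3.14, 3.14, 3.14].

### API

Orientations are given as a rotation vector (axis times angle).
In Python, from bench import get_obs, viewer, r gives the robot as it stands. The module is installed in compiled form; this text tells all that it offers.
- The arm moves only by the tool play_rows, never from a script. Its argument "commands" is a list that holds one entry, the list of rows, each a list of 5 numbers: the gripper's target within -1 to 1 (shut at 1, half-way at 0, fully open at -1), then the shift along the tool's x, y, z scaled (see below), then the turn about the tool's z scaled (see below). A call has 1 to 12 rows; each row is the pose to reach, as a shift and turn from the pose commanded when the call began, along the tool's axes at that moment; what a row does not reach only later rows make up. The controller multiplies each number of a shift by 0.2 m and each number of a turn by pi/2 rad. A row lasts 1/12 s, in which the tool goes at most 41.7 mm and 7.16 degrees, less where a joint would pass 70% of its speed; a pose out of reach is approached as far as the arm can. A call with a number of a shift or a turn outside -1 to 1 is refused whole. A call with a gripper value outside its range is refused whole. The fingers move at their own pace and stop on an object; "grip_force" is the grip in N (left out, the last holds). Time passes only in rows, so rows that repeat a pose let the fingers close. It gives the time, the measured TCP pose, the force, the opening and the grip force at its end, in the units of the state.
- get_obs(): the state, without advancing time (a new reading comes with each control period).
- viewer.grab_frame(name): name is "side" or "top"; returns a dict with "pixels" (384x512x3 uint8, red, green, blue), "fovy" (degrees; the focal length in pixels is half the picture's height over the tangent of half this angle, whatever the lens; pixels are square), "cx", "cy" (the principal point, pixels), "world_to_cam" (4x4, takes a point from world to camera coordinates). Camera axes: x right, y up, looking along -z (the intrinsics and any distortion apply to the point x, -y, -z); pixel columns grow to the right and rows downward; lengths in m; the calibration is good to about 2 mm. A picture is of the moment at which its call begins. There is no depth.
- r.hand_in(): hands the job in; it is judged then, once.
Trained networks look in a picture, given as the dict that the camera call returned (one of the last four; its "shot" number tells which), for a name from the list of things; names that differ only in an ending like _2 or _b are one class to them, and where a whole thing is asked for, a point or a joint stands for the part that bears it (a point fixed in the world has none). Each returns a list of dicts, best first, with "score" (0 to 1); they miss things now and then, are a little off and sometimes report something else, mostly with a low value. They report only what shows in the picture. A call takes as long as a camera call.
- viewer.trace(picture, thing): "pixels" (384x512 bool, what is visible of it) and "rect" ([left, top, right, bottom] in pixels, round what is visible of it).
The state is a dict: "clock": time; "joints": joint angles; "qvel": joint speeds; "tau": joint torques, N m; "tcp_pos": TCP position; "orientation": TCP orientation; "contact_force": force on the tool from outside, world axes, zero at the start; "moment": the same for the moment, N m; "grip_width": finger opening in m; "gripper_force": force on a finger pad.
Only numpy, scipy, OpenCV 4.12 (cv2) and the standard library are available. Lean on these libraries where they do the work, as an engineer would, in place of code of your own. Each camera call takes 0.05 s, during which the arm holds its last target. There are 200 camera calls.

## Working session

There is one attempt and no reset: what is moved stays moved. The work goes in short steps, Python scripts to look and compute and a tool call to move; the robot and the scene stay as the last step left them, time stands still between calls to the robot, and variables do not carry over. Pictures are saved under pics/ and viewed, at most 10 in all, crops included, and the job is handed in when it is done.

Besides the shell and the picture viewer there is one more tool, called in YAML: its name, and indented under it one key for each argument. play_rows: Moves the arm, as the interface text tells. Shifts and turns lie within -1 to 1; 1 stands for 0.2 m of shift or pi/2 rad of turn. Its arguments: {"type":"object","properties":{"commands":{"type":"array","items":{"type":"array","items":{"type":"array","items":{"type":"number","minimum":-1,"maximum":1}}}},"grip_force":{"type":"number"}},"required":["commands"]}

```bash
mkdir -p pics; cat > h.py <<'E'
import numpy as np, cv2
from scipy.spatial.transform import Rotation as R
from bench import get_obs, viewer, r
def K(f):
    h=f["pixels"].shape[0]; fl=h/2/np.tan(np.radians(f["fovy"])/2); return fl,f["cx"],f["cy"]
def ray(f,u,v,z):
    fl,cx,cy=K(f); M=np.array(f["world_to_cam"]); d=np.array([(u-cx)/fl,-(v-cy)/fl,-1.])
    o=-M[:3,:3].T@M[:3,3]; w=M[:3,:3].T@d; return o+w*(z-o[2])/w[2]
def proj(f,p):
    fl,cx,cy=K(f); M=np.array(f["world_to_cam"]); c=M[:3,:3]@p+M[:3,3]
    return cx+fl*c[0]/-c[2], cy-fl*c[1]/-c[2]
def save(f,n): cv2.imwrite("pics/"+n,f["pixels"][:,:,::-1])
E
python3 - <<'E'
from h import *
for n in ("top","side"):
    f=viewer.grab_frame(n); save(f,n+"0.png")
    print(n,{k:v for k,v in f.items() if k!="pixels"})
    for t,z in (("servo",.024),("knob",.087),("yellow_bin",.016),("carousel_wheel",.04)):
        for d in viewer.trace(f,t)[:2]:
            m=d["pixels"]; ys,xs=np.nonzero(m); print(t,d["score"],d["rect"],m.sum(),xs.mean(),ys.mean(),ray(f,xs.mean(),ys.mean(),z).round(4))
            
            if t in("servo","knob"): print(cv2.minAreaRect(np.float32([ray(f,x,y,z)[:2]*1000 for x,y in zip(xs,ys)])))
o=get_obs();print(o["tcp_pos"],o["orientation"],R.from_rotvec(o["orientation"]).as_matrix().round(3),o["grip_width"])
E
python3 -c "
import cv2,numpy as np
a=cv2.imread('pics/top0.png');b=cv2.imread('pics/side0.png')
print(a.shape);" 
```

```text
top {'fovy': 43.19571409813581, 'cx': 266.0177311933013, 'cy': 202.62444221338373, 'world_to_cam': array([[ 0.00434379, -0.99931026,  0.03688006, -0.18951944],
       [ 0.99093494,  0.00925359,  0.13402353, -0.49767051],
       [-0.13427236,  0.03596357,  0.99029165, -0.930041  ],
       [ 0.        ,  0.        ,  0.        ,  1.        ]]), 'shot': 1}
servo 0.63 [269.3, 253.6, 277.0, 269.1] 68 272.38235294117646 259.38235294117646 [ 0.3868 -0.1998  0.024 ]
((386.6223449707031, -199.99481201171875), (25.723527908325195, 9.968269348144531), 0.10645122081041336)
knob 0.91 [144.9, 118.5, 248.8, 222.5] 3588 194.1861761426979 184.1577480490524 [ 0.5261 -0.0484  0.087 ]
((551.5158081054688, -48.96302795410156), (193.8051300048828, 193.10211181640625), 32.03954315185547)
yellow_bin 0.63 [142.0, 122.8, 246.5, 223.5] 3670 194.16376021798365 183.97547683923705 [ 0.5388 -0.0402  0.016 ]
side {'fovy': 46.34301270171484, 'cx': 250.69665041566353, 'cy': 204.92162148754366, 'world_to_cam': array([[-8.34092593e-01, -5.51624329e-01,  3.82761250e-04,
         3.15313914e-01],
       [ 2.50246076e-01,
[... 379 characters left out ...]
546508789062), (28.41230583190918, 62.05567169189453), 28.447050094604492)
knob 0.93 [121.5, 212.3, 209.2, 285.7] 2166 158.45660203139428 253.25484764542935 [0.5009 0.073  0.087 ]
((518.32958984375, 43.16962432861328), (126.53889465332031, 207.8758087158203), 16.34131622314453)
yellow_bin 0.9 [119.4, 214.5, 192.1, 286.0] 2202 157.3392370572207 253.42824704813805 [ 0.5845 -0.0017  0.016 ]
carousel_wheel 0.97 [118.8, 211.1, 200.3, 285.9] 2112 158.15767045454547 253.40388257575756 [0.5555 0.0231 0.04  ]
[ 0.17343021 -0.65232819  0.23125305] [-3.11505420e+00 -4.06950363e-01 -1.91746774e-05] [[ 0.966  0.257  0.   ]
 [ 0.257 -0.966  0.   ]
 [ 0.    -0.    -1.   ]] 0.08538032856109308
(384, 512, 3)
```

View pics/top0.png

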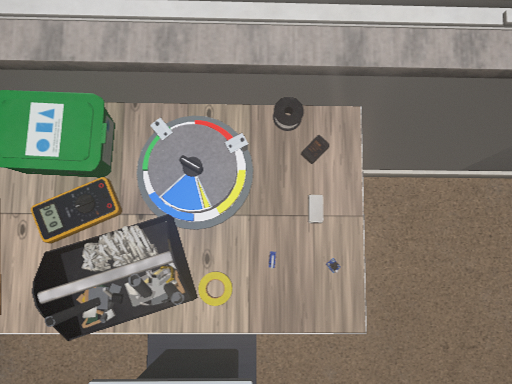

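View pics/side0.png

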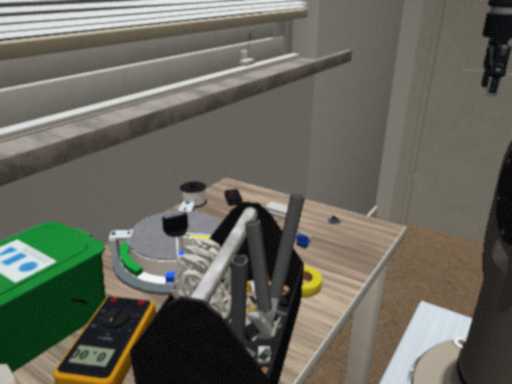

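The top view shows the carousel at about (194,172), the knob at (191,167), and a blue part at (272,260) with another at (333,265). I'll enlarge both regions.

```bash
python3 - <<'E'
import cv2,numpy as np
a=cv2.imread('pics/top0.png');b=cv2.imread('pics/side0.png')
rs=lambda x,w,h:cv2.resize(x,(w,h),interpolation=cv2.INTER_CUBIC)
L=rs(a[110:235,132:257],500,500)
R_=np.vstack([rs(a[240:285,260:350],300,150),rs(b[205:260,280:350],300,236),rs(b[195:240,145:205],300,114*2)[:114]])
cv2.imwrite('pics/z.png',np.hstack([L,R_]))
E
```

```text
(no output)
```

View pics/z.png

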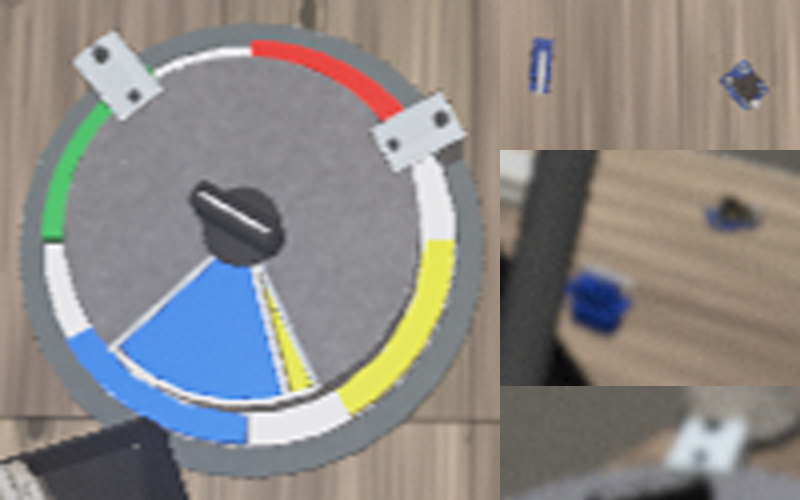

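The servo is the 26×10 mm blue part at (272,260). (333,265) is a circuit-board-like distractor. The yellow tab is at lower right, and the opening at lower centre shows mostly blue. I'll now fit the centre, opening direction and wheel angle.

```bash
cat > fit.py <<'E'
from h import *
from scipy.optimize import least_squares
def fit(f):
    hsv=cv2.cvtColor(f["pixels"],cv2.COLOR_RGB2HSV).astype(int)
    c=np.array([.55,-.05])
    sub=lambda p:cv2.getRectSubPix(np.ascontiguousarray(f["pixels"]),(1,1),tuple(map(float,p)))[0,0].astype(int)
    for it in range(3):
        P=[]
        for a in np.radians(np.arange(0,360,4)):
            for rr in np.arange(.076,.104,.0005):
                s=sub(proj(f,np.array([*c+rr*np.array([np.cos(a),np.sin(a)]),.051])))
                if not(150<np.degrees(a)%360<190) and (s.max()-s.min()>75 or s.min()>175): P.append(c+rr*np.array([np.cos(a),np.sin(a)]));break
        P=np.array(P)
        s=least_squares(lambda q:np.hypot(*(P-q[:2]).T)-q[2],[*c,.088],loss="soft_l1",f_scale=.001); c=s.x[:2]
    print("centre",s.x.round(4),len(P))
    def col(a,rr,z):
        h,sa,v=cv2.cvtColor(np.uint8([[sub(proj(f,np.array([*c+rr*np.array([np.cos(a),np.sin(a)]),z])))]]),cv2.COLOR_RGB2HSV)[0,0]
        if sa<90: return "w" if v>160 else "."
        return "r" if h<12 or h>170 else "y" if h<40 else "g" if h<85 else "b"
    def runs(rr,z):
        A=np.arange(0,360,.5); s=[col(np.radians(a),rr,z) for a in A]; out=[];st=0
        for i in range(1,len(A)+1):
            if i==len(A) or s[i]!=s[st]: out.append((s[st],A[st],A[i-1])) if i-st>3 else 0; st=i
        return out
    print("tabs",runs(.096,.045)); print("cover",runs(.07,.051)); print("cover",runs(.05,.051))
    return c
if __name__=="__main__":
    f=viewer.grab_frame("top"); c=fit(f)
    k=f["pixels"].max(2)<70; u0,v0=proj(f,np.array([*c,.087])); ys,xs=np.nonzero(k); m=np.hypot(xs-u0,ys-v0)<16; 
    print("knob px",u0,v0,"dark centroid",xs[m].mean(),ys[m].mean(),proj(f,np.array([*c,.056])))
    o=get_obs(); Rm=R.from_rotvec(o["orientation"]).as_matrix()
    print("shift to knob in tool /0.2:",(Rm.T@(np.array([*c,.062])-o["tcp_pos"])/.2).round(3), "yawy",np.degrees(np.arctan2(Rm[1,1],Rm[0,1])))
E
python3 fit.py
```

```text
centre [ 0.5666 -0.0401  0.0883] 80
tabs [('.', np.float64(0.5), np.float64(6.5)), ('w', np.float64(7.0), np.float64(8.5)), ('.', np.float64(9.0), np.float64(30.5)), ('w', np.float64(31.5), np.float64(47.5)), ('g', np.float64(48.0), np.float64(93.0)), ('w', np.float64(94.5), np.float64(122.5)), ('b', np.float64(123.0), np.float64(181.5)), ('w', np.float64(182.0), np.float64(210.5)), ('y', np.float64(211.0), np.float64(268.0)), ('w', np.float64(268.5), np.float64(309.5)), ('r', np.float64(310.0), np.float64(359.5))]
cover [('.', np.float64(0.0), np.float64(131.0)), ('w', np.float64(131.5), np.float64(134.5)), ('b', np.float64(135.0), np.float64(193.5)), ('w', np.float64(194.0), np.float64(197.5)), ('y', np.float64(198.0), np.float64(204.0)), ('w', np.float64(204.5), np.float64(208.0)), ('.', np.float64(208.5), np.float64(359.5))]
cover [('.', np.float64(0.0), np.float64(130.5)), ('w', np.float64(131.0), np.float64(135.0)), ('b', np.float64(135.5), np.float64(193.0)), ('w', np.float64(193.5), np.float64(198.5)), ('y', np.float64(199.0), np.float64(203.0)), ('w', np.float64(203.5), np.float64(208.5)), ('.', np.float64(209.0), np.float64(359.5))]
knob px 190.33326260623886 163.12655427998783 dark centroid 192.825 167.775 (np.float64(192.19122076010223), np.float64(166.51648210448502))
shift to knob in tool /0.2: [ 2.686 -2.454  0.847] yawy -75.12015466682355
```

play_rows:
  commands:
    - [[-1, 0.45, -0.41, 0, 0], [-1, 0.9, -0.82, 0, 0], [-1, 0.9, -0.82, 0, 0], [-1, 0.9, -0.82, 0, 0], [-1, 0.9, -0.82, 0, 0], [-1, 0.9, -0.82, 0, 0], [-1, 0.9, -0.82, 0, 0], [-1, 0.9, -0.82, 0, 0]]
  grip_force: 30

```text
clock: 1.22
tcp_pos: [0.3069, -0.446, 0.2317]
orientation: [3.114, 0.414, 0.001]
contact_force: [0.2, -0.7, 0.6]
grip_width: 0.0854
gripper_force: 0.0
```

play_rows:
  commands:
    - [[-1, 0.9, -0.82, 0, 0], [-1, 0.9, -0.82, 0, 0], [-1, 0.9, -0.82, 0, 0], [-1, 0.9, -0.82, 0, 0], [-1, 0.9, -0.82, 0, 0], [-1, 0.9, -0.82, 0, 0], [-1, 0.9, -0.82, 0, 0], [-1, 0.9, -0.82, 0, 0]]

```text
clock: 1.88
tcp_pos: [0.438, -0.2426, 0.2314]
orientation: [3.114, 0.411, 0.001]
contact_force: [-0.9, -0.5, 0.6]
grip_width: 0.0853
gripper_force: 0.0
```

play_rows:
  commands:
    - [[-1, 0.89, -0.81, 0.3, -0.512], [-1, 0.89, -0.81, 0.3, -0.512], [-1, 0.89, -0.81, 0.3, -0.512], [-1, 0.89, -0.81, 0.3, -0.512], [-1, 0.89, -0.81, 0.3, -0.512], [-1, 0.89, -0.81, 0.3, -0.512], [-1, 0.89, -0.81, 0.3, -0.512], [-1, 0.89, -0.81, 0.3, -0.512], [-1, 0.89, -0.81, 0.3, -0.512], [-1, 0.89, -0.81, 0.3, -0.512], [-1, 0.89, -0.81, 0.3, -0.512]]

```text
clock: 2.8
tcp_pos: [0.5672, -0.0434, 0.1715]
orientation: [2.71, 1.586, -0.001]
contact_force: [-0.2, -0.1, 0.4]
grip_width: 0.0854
gripper_force: 0.0
```

```bash
cat > to.py <<'E'
import sys
from h import *
x,y,z,yaw=map(float,sys.argv[1:5])
o=get_obs(); Rm=R.from_rotvec(o["orientation"]).as_matrix()
cy=np.degrees(np.arctan2(Rm[1,1],Rm[0,1])); t=-((yaw-cy+90)%180-90)/90
print("t",o["clock"],"tcp",o["tcp_pos"].round(4),"yaw_y",cy.round(2),"shift",(Rm.T@(np.array([x,y,z])-o["tcp_pos"])/.2).round(3),"turn",round(t,3),"F",np.round(o["contact_force"],1),"w",o["grip_width"],"j7",o["joints"][6])
E
python3 to.py .5666 -.0401 .062 -29
python3 -c "
from h import *
save(viewer.grab_frame('top'),'t1.png')"
```

```text
t 2.8 tcp [ 0.5672 -0.0434  0.1715] yaw_y -29.33 shift [ 0.014 -0.011  0.548] turn -0.004 F [-0.2 -0.1  0.4] w 0.08536105217023661 j7 -0.7367873277052213
```

View pics/t1.png

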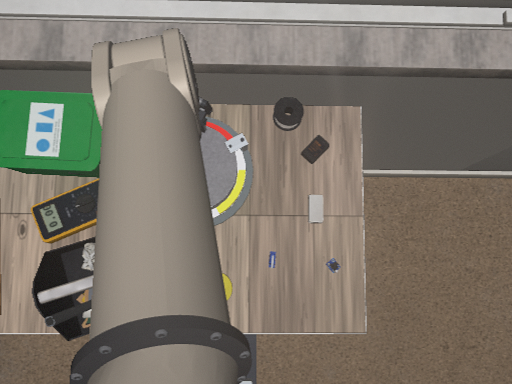

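The arm hides the carousel in this view; the yellow tab at about (230,195) hasn't moved. Next I'll descend and grip the knob.

play_rows:
  commands:
    - [[-1, 0.014, -0.011, 0.2, 0], [-1, 0.014, -0.011, 0.4, 0], [-1, 0.014, -0.011, 0.54, 0], [-1, 0.014, -0.011, 0.54, 0], [1, 0.014, -0.011, 0.54, 0], [1, 0.014, -0.011, 0.54, 0], [1, 0.014, -0.011, 0.54, 0], [1, 0.014, -0.011, 0.54, 0], [1, 0.014, -0.011, 0.54, 0], [1, 0.014, -0.011, 0.54, 0], [1, 0.014, -0.011, 0.54, 0], [1, 0.014, -0.011, 0.54, 0]]
  grip_force: 30

```text
clock: 3.85
tcp_pos: [0.5686, -0.0376, 0.0647]
orientation: [2.706, 1.592, 0.004]
contact_force: [1.0, -2.5, 6.7]
grip_width: 0.0132
gripper_force: 37.4
```

```bash
python3 to.py .5666 -.0401 .062 -100.4
```

```text
t 3.85 tcp [ 0.5686 -0.0376  0.0647] yaw_y -29.07 shift [-0.016 -0.003  0.014] turn 0.793 F [ 1.  -2.5  6.7] w 0.013185602028369511 j7 -0.8219097562984246
```

play_rows:
  commands:
    - [[1, 0, 0, 0, 0.07], [1, 0, 0, 0, 0.14], [1, 0, 0, 0, 0.21], [1, 0, 0, 0, 0.28], [1, 0, 0, 0, 0.35], [1, 0, 0, 0, 0.42], [1, 0, 0, 0, 0.49], [1, 0, 0, 0, 0.56], [1, 0, 0, 0, 0.63], [1, 0, 0, 0, 0.7], [1, 0, 0, 0, 0.76], [1, 0, 0, 0, 0.79]]

```text
clock: 4.85
tcp_pos: [0.5691, -0.0387, 0.0647]
orientation: [3.127, -0.287, 0.007]
contact_force: [3.4, -4.9, 4.9]
grip_width: 0.0134
gripper_force: 37.0
```

play_rows:
  commands:
    - [[1, 0, 0, 0, 0], [1, 0, 0, 0, 0], [1, 0, 0, 0, 0]]

```text
clock: 5.1
tcp_pos: [0.5691, -0.0387, 0.0647]
orientation: [3.128, -0.28, 0.007]
contact_force: [3.8, -5.0, 3.7]
grip_width: 0.0129
gripper_force: 37.0
```

```bash
python3 to.py .5666 -.0401 .062 -100.4
```

```text
t 5.1 tcp [ 0.5691 -0.0387  0.0647] yaw_y -100.22 shift [-0.011  0.009  0.014] turn 0.002 F [ 3.8 -5.   3.7] w 0.012901557534438333 j7 -1.8550998154212321
```

play_rows:
  commands:
    - [[-1, 0, 0, 0, 0], [-1, 0, 0, 0, 0], [-1, 0, 0, 0, 0], [-1, 0, 0, 0, 0], [-1, 0, 0, 0, 0], [-1, 0, 0, 0, 0], [-1, 0, 0, -0.2, 0], [-1, 0, 0, -0.4, 0], [-1, 0, 0, -0.6, 0], [-1, 0, 0, -0.7, 0], [-1, 0, 0, -0.7, 0]]

```text
clock: 6.02
tcp_pos: [0.5701, -0.037, 0.2089]
orientation: [-3.128, 0.278, -0.015]
contact_force: [0.5, 0.2, -1.1]
grip_width: 0.0856
gripper_force: 0.0
```

```bash
python3 to.py .384 -.200 .12 -90
```

```text
t 6.0167 tcp [ 0.5701 -0.037   0.2089] yaw_y -100.14 shift [-0.777  0.967  0.435] turn -0.113 F [ 0.5  0.2 -1.1] w 0.08563643026724492 j7 -1.8282823116998848
```

play_rows:
  commands:
    - [[-1, -0.4, 1, 0, 0], [-1, -0.4, 1, 0, 0], [-1, -0.4, 1, 0, 0], [-1, -0.4, 1, 0, 0], [-1, -0.4, 1, 0, 0], [-1, -0.4, 1, 0, 0], [-1, -0.4, 1, 0, 0]]

```text
clock: 6.6
tcp_pos: [0.4504, -0.223, 0.2027]
orientation: [3.128, -0.288, -0.003]
contact_force: [0.1, 0.8, 0.6]
grip_width: 0.0854
gripper_force: 0.0
```

play_rows:
  commands:
    - [[-1, -0.3, 1, 0, 0], [-1, -0.3, 1, 0, 0], [-1, -0.3, 1, 0, 0], [-1, -0.3, 1, 0, 0], [-1, -0.3, 1, 0, 0], [-1, -0.3, 1, 0, 0], [-1, -0.3, 1, 0, 0]]

```text
clock: 7.18
tcp_pos: [0.3582, -0.4072, 0.2027]
orientation: [-3.129, 0.283, 0.001]
contact_force: [0.7, 0.5, -0.4]
grip_width: 0.0856
gripper_force: 0.0
```

```bash
python3 - <<'E'
from h import *
from fit import fit
f=viewer.grab_frame("top"); fit(f)
p=f["pixels"].astype(int); s=p[:,:,2]-p[:,:,0]
sub=s[248:275,262:283]; ys,xs=np.nonzero(sub>35)
xs=xs+262;ys=ys+248
print(len(xs),xs.mean(),ys.mean(),ray(f,xs.mean(),ys.mean(),.024))
P=np.float32([ray(f,x,y,.024)[:2]*1000 for x,y in zip(xs,ys)]);print(cv2.minAreaRect(P))
w,v=np.linalg.eigh(np.cov(P.T));print(np.sqrt(w*12),v[:,1])
a=f["pixels"][:,:,::-1]
rs=lambda x,w,h:cv2.resize(x,(w,h),interpolation=cv2.INTER_CUBIC)
cv2.imwrite('pics/z2.png',np.hstack([rs(a[110:235,132:257],500,500),rs(a[245:275,264:282],300,500)]))
E
```

```text
centre [ 0.5671 -0.0405  0.0884] 78
tabs [('g', np.float64(0.0), np.float64(19.5)), ('.', np.float64(20.0), np.float64(32.0)), ('w', np.float64(32.5), np.float64(47.5)), ('.', np.float64(48.0), np.float64(49.5)), ('b', np.float64(51.0), np.float64(112.5)), ('w', np.float64(113.5), np.float64(141.5)), ('y', np.float64(142.0), np.float64(199.5)), ('w', np.float64(200.0), np.float64(228.0)), ('r', np.float64(228.5), np.float64(287.0)), ('w', np.float64(287.5), np.float64(316.5)), ('g', np.float64(317.5), np.float64(359.5))]
cover [('.', np.float64(0.0), np.float64(131.0)), ('w', np.float64(131.5), np.float64(135.0)), ('y', np.float64(135.5), np.float64(203.5)), ('w', np.float64(204.0), np.float64(207.0)), ('.', np.float64(207.5), np.float64(359.5))]
cover [('.', np.float64(0.0), np.float64(131.0)), ('w', np.float64(131.5), np.float64(135.0)), ('y', np.float64(135.5), np.float64(202.0)), ('w', np.float64(202.5), np.float64(207.5)), ('.', np.float64(208.0), np.float64(359.5))]
52 271.8269230769231 258.1923076923077 [ 0.38917762 -0.19864764  0.024     ]
((387.02276611328125, -198.76995849609375), (10.816045761108398, 29.914295196533203), 84.87860870361328)
[12.48596229 32.58033783] [-0.99579178  0.09164455]
```

View pics/z2.png

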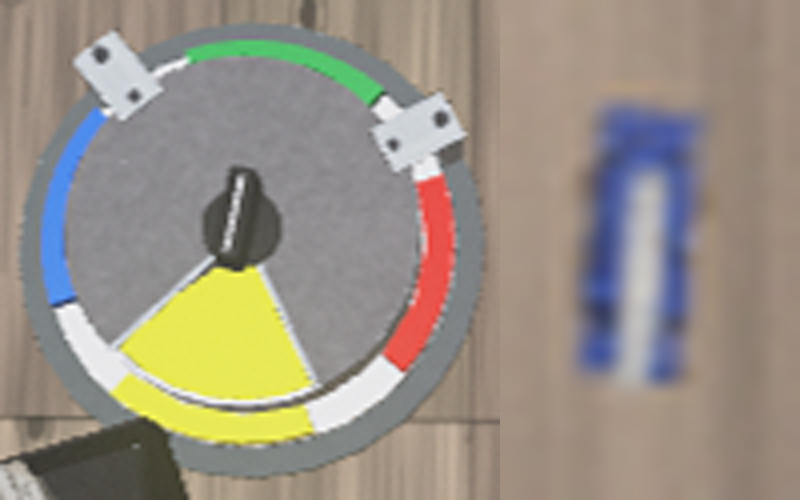

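Yellow fills the opening (tab centre 170.6°, opening centre about 169.5°, so within 1°). The servo in the right crop is centred near pixel (272.1,259.1), with its axis tilted about 5°.

```bash
python3 to.py .3874 -.1992 .09 -95.2
```

```text
t 7.2333 tcp [ 0.3596 -0.4054  0.2026] yaw_y -100.13 shift [-0.044 -1.039  0.564] turn -0.055 F [ 0.9  0.7 -1.3] w 0.0854962851995181 j7 -0.9786971803105958
```

play_rows:
  commands:
    - [[-1, -0.044, -1, 0.1, -0.055], [-1, -0.044, -1, 0.2, -0.055], [-1, -0.044, -1, 0.3, -0.055], [-1, -0.044, -1, 0.4, -0.055], [-1, -0.044, -1, 0.56, -0.055], [-1, -0.044, -1, 0.56, -0.055], [-1, -0.044, -1, 0.56, -0.055], [-1, -0.044, -1, 0.56, -0.055], [-1, -0.044, -1, 0.56, -0.055]]

```text
clock: 7.98
tcp_pos: [0.3863, -0.207, 0.0918]
orientation: [-3.139, 0.138, -0.001]
contact_force: [-0.3, -0.4, -0.5]
grip_width: 0.0852
gripper_force: 0.0
```

```bash
python3 to.py .3874 -.1992 .005 -95.2
```

```text
t 7.9833 tcp [ 0.3863 -0.207   0.0918] yaw_y -95.04 shift [ 0.002 -0.039  0.434] turn 0.002 F [-0.3 -0.4 -0.5] w 0.08523048022492047 j7 -1.31927056463578
```

play_rows:
  commands:
    - [[-1, 0.002, -0.039, 0.1, 0], [-1, 0.002, -0.039, 0.2, 0], [-1, 0.002, -0.039, 0.3, 0], [-1, 0.002, -0.039, 0.38, 0], [-1, 0.002, -0.039, 0.43, 0], [-1, 0.002, -0.039, 0.43, 0]]

```text
clock: 8.48
tcp_pos: [0.3863, -0.2005, 0.0047]
orientation: [-3.138, 0.143, 0.001]
contact_force: [0.2, -0.0, 0.9]
grip_width: 0.0855
gripper_force: 0.0
```

play_rows:
  commands:
    - [[0.5, 0, 0, 0, 0], [0.7, 0, 0, 0, 0], [1, 0, 0, 0, 0], [1, 0, 0, 0, 0], [1, 0, 0, 0, 0], [1, 0, 0, 0, 0], [1, 0, 0, 0, 0], [1, 0, 0, 0, 0]]
  grip_force: 20

```text
clock: 9.15
tcp_pos: [0.3866, -0.2002, 0.0058]
orientation: [3.138, -0.142, 0.001]
contact_force: [-0.1, 0.5, 5.5]
grip_width: 0.0125
gripper_force: 23.3
```

play_rows:
  commands:
    - [[1, 0, 0, -0.1, 0], [1, 0, 0, -0.3, 0], [1, 0, 0, -0.5, 0], [1, 0, 0, -0.7, 0], [1, 0, 0, -0.75, 0], [1, 0, 0, -0.75, 0]]

```text
clock: 9.65
tcp_pos: [0.3886, -0.2009, 0.1588]
orientation: [3.136, -0.142, 0.011]
contact_force: [-0.7, 0.2, -0.9]
grip_width: 0.0124
gripper_force: 22.5
```

```bash
python3 to.py .508 -.031 .15 -100
python3 - <<'E'
from h import *
f=viewer.grab_frame("side"); t=viewer.trace(f,"servo"); print([(d["score"],d["rect"]) for d in t])
p=proj(f,get_obs()["tcp_pos"]);print(p); u,v=map(int,p); v=max(v,60);u=min(max(u,60),450)
cv2.imwrite('pics/s3.png',cv2.resize(f["pixels"][v-60:v+60,u-60:u+60,::-1],(480,480)))
E
```

```text
t 9.65 tcp [ 0.3886 -0.2009  0.1588] yaw_y -95.2 shift [ 0.517 -0.9    0.046] turn 0.053 F [-0.7  0.2 -0.9] w 0.012376856364999111 j7 -1.3330316710392942
[(0.62, [304.9, 160.3, 313.4, 174.3])]
(np.float64(308.08460806864525), np.float64(171.37196996613417))
```

View pics/s3.png

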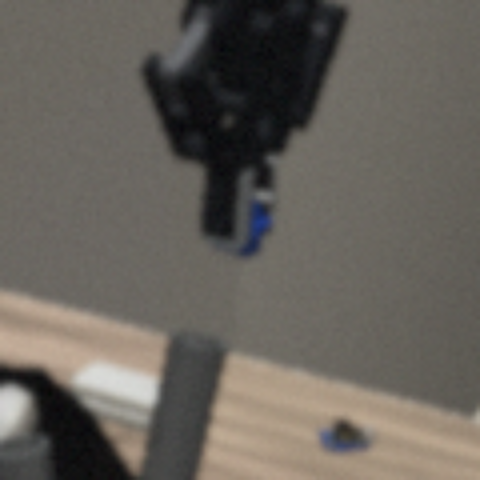

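The servo is held upright between the pads (around crop pixel 255,225). Before lowering, I'll check the height of the tote corner next to the drop point.

```bash
python3 - <<'E'
from h import *
t=viewer.grab_frame("top"); s=viewer.grab_frame("side")
for px in ((172,216),(197,297)):
  for z in (0,.03,.06,.09,.12,.15):
    p=ray(t,*px,z); print(px,p.round(3),np.round(proj(s,p)))
c=np.ascontiguousarray(s["pixels"][170:300,110:330,::-1])
cv2.imwrite('pics/s4.png',cv2.resize(c,(792,468)))
E
```

```text
(172, 216) [0.475 0.005 0.   ] [202. 283.]
(172, 216) [0.471 0.    0.03 ] [205. 267.]
(172, 216) [ 0.468 -0.004  0.06 ] [207. 252.]
(172, 216) [ 0.465 -0.009  0.09 ] [210. 235.]
(172, 216) [ 0.462 -0.014  0.12 ] [212. 219.]
(172, 216) [ 0.459 -0.018  0.15 ] [215. 202.]
(197, 297) [ 0.311 -0.05  -0.   ] [302. 299.]
(197, 297) [ 0.313 -0.053  0.03 ] [302. 283.]
(197, 297) [ 0.315 -0.056  0.06 ] [303. 266.]
(197, 297) [ 0.317 -0.059  0.09 ] [304. 249.]
(197, 297) [ 0.318 -0.062  0.12 ] [305. 231.]
(197, 297) [ 0.32  -0.065  0.15 ] [306. 213.]
```

View pics/s4.png

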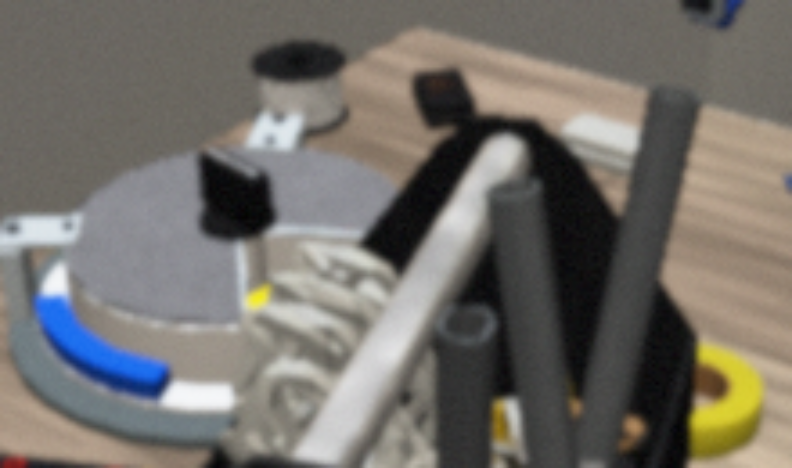

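The toolbox panel slopes from about 65 mm at its corner up to a peak further back. That stays below the gripper body, so I'll go over at height and release at TCP z≈45 mm.

```bash
python3 to.py .5125 -.0305 .15 -100
```

```text
t 9.85 tcp [ 0.3853 -0.1996  0.154 ] yaw_y -95.18 shift [ 0.557 -0.9    0.019] turn 0.054 F [ 0.4 -0.3 -0.5] w 0.01255286745700773 j7 -1.3331363284239144
```

play_rows:
  commands:
    - [[1, 0.1, -0.15, 0, 0], [1, 0.2, -0.35, 0, 0.02], [1, 0.3, -0.5, 0, 0.04], [1, 0.4, -0.65, 0, 0.053], [1, 0.5, -0.8, 0, 0.053], [1, 0.54, -0.9, 0, 0.053], [1, 0.54, -0.9, 0, 0.053], [1, 0.54, -0.9, 0, 0.053], [1, 0.54, -0.9, 0, 0.053]]

```text
clock: 10.6
tcp_pos: [0.5088, -0.0314, 0.1538]
orientation: [3.129, -0.273, -0.005]
contact_force: [-0.3, 0.4, -1.0]
grip_width: 0.0125
gripper_force: 22.5
```

```bash
python3 to.py .5125 -.0305 .045 -100
```

```text
t 10.6 tcp [ 0.5088 -0.0314  0.1538] yaw_y -99.98 shift [ 0.019 -0.008  0.544] turn 0.0 F [-0.3  0.4 -1. ] w 0.012513161110121903 j7 -1.8508719708650463
```

play_rows:
  commands:
    - [[1, 0.015, -0.008, 0.1, 0], [1, 0.015, -0.008, 0.2, 0], [1, 0.015, -0.008, 0.3, 0], [1, 0.015, -0.008, 0.4, 0], [1, 0.015, -0.008, 0.48, 0], [1, 0.015, -0.008, 0.54, 0], [1, 0.015, -0.008, 0.54, 0], [1, 0.015, -0.008, 0.54, 0]]

```text
clock: 11.27
tcp_pos: [0.5121, -0.0309, 0.0467]
orientation: [3.129, -0.276, -0.004]
contact_force: [0.8, 0.1, -0.8]
grip_width: 0.0125
gripper_force: 22.5
```

play_rows:
  commands:
    - [[0.4, 0, 0, 0, 0], [0.4, 0, 0, 0, 0], [0.4, 0, 0, 0, 0], [0.4, 0, 0, 0, 0], [0.4, 0, 0, 0, 0], [0.4, 0, 0, 0, 0], [0.4, 0, 0, -0.2, 0], [0.4, 0, 0, -0.4, 0], [0.4, 0, 0, -0.6, 0], [0.4, 0, 0, -0.7, 0], [0.4, 0, 0, -0.7, 0]]

```text
clock: 12.18
tcp_pos: [0.5167, -0.0294, 0.1926]
orientation: [-3.129, 0.273, -0.015]
contact_force: [0.2, 0.5, -0.1]
grip_width: 0.0257
gripper_force: 0.0
```

play_rows:
  commands:
    - [[0.4, -0.4, 1, 0, 0], [0.4, -0.4, 1, 0, 0], [0.4, -0.4, 1, 0, 0], [0.4, -0.4, 1, 0, 0], [0.4, -0.4, 1, 0, 0], [0.4, -0.4, 1, 0, 0], [0.4, -0.4, 1, 0, 0]]

```text
clock: 12.77
tcp_pos: [0.3976, -0.2152, 0.1866]
orientation: [3.128, -0.282, -0.003]
contact_force: [0.4, 0.8, -0.0]
grip_width: 0.0254
gripper_force: 0.0
```

play_rows:
  commands:
    - [[0.4, 0, 0.8, 0, 0], [0.4, 0, 0.8, 0, 0], [0.4, 0, 0.8, 0, 0], [0.4, 0, 0.8, 0, 0], [0.4, 0, 0.8, 0, 0], [0.4, 0, 0.8, 0, 0]]

```text
clock: 13.27
tcp_pos: [0.3728, -0.3706, 0.1865]
orientation: [-3.129, 0.275, 0.001]
contact_force: [-0.6, 0.2, -0.1]
grip_width: 0.0258
gripper_force: 0.0
```

```bash
python3 - <<'E'
from h import *
from fit import fit
f=viewer.grab_frame("top"); fit(f); print([(d["score"],d["rect"]) for d in viewer.trace(f,"servo")]); o=get_obs(); print(o["clock"],o["tcp_pos"])
cv2.imwrite('pics/z5.png',cv2.resize(f["pixels"][110:300,132:382,::-1],(800,608-8)))
E
```

```text
centre [ 0.567  -0.0405  0.0884] 78
tabs [('g', np.float64(0.0), np.float64(19.5)), ('.', np.float64(20.5), np.float64(27.5)), ('.', np.float64(28.5), np.float64(31.5)), ('w', np.float64(32.0), np.float64(47.5)), ('.', np.float64(48.0), np.float64(49.5)), ('b', np.float64(51.0), np.float64(112.5)), ('w', np.float64(113.5), np.float64(141.5)), ('y', np.float64(142.0), np.float64(199.5)), ('w', np.float64(200.0), np.float64(228.0)), ('r', np.float64(228.5), np.float64(287.0)), ('w', np.float64(287.5), np.float64(316.5)), ('g', np.float64(317.5), np.float64(359.5))]
cover [('.', np.float64(0.0), np.float64(131.0)), ('w', np.float64(131.5), np.float64(134.5)), ('y', np.float64(135.0), np.float64(167.5)), ('w', np.float64(168.0), np.float64(173.0)), ('b', np.float64(173.5), np.float64(176.0)), ('y', np.float64(178.0), np.float64(203.5)), ('w', np.float64(204.0), np.float64(207.0)), ('.', np.float64(207.5), np.float64(359.5))]
cover [('.', np.float64(0.0), np.float64(131.0)), ('w', np.float64(131.5), np.float64(135.0)), ('y', np.float64(135.5), np.float64(166.5)), ('w', np.float64(168.5), np.float64(174.0)), ('b', np.float64(175.0), np.float64(179.5)), ('.', np.float64(180.0), np.float64(181.5)), ('y', np.float64(182.5), np.float64(202.0)), ('w', np.float64(202.5), np.float64(208.0)), ('.', np.float64(208.5), np.float64(359.5))]
[]
13.3667 [ 0.37362545 -0.36813383  0.1866027 ]
```

View pics/z5.png

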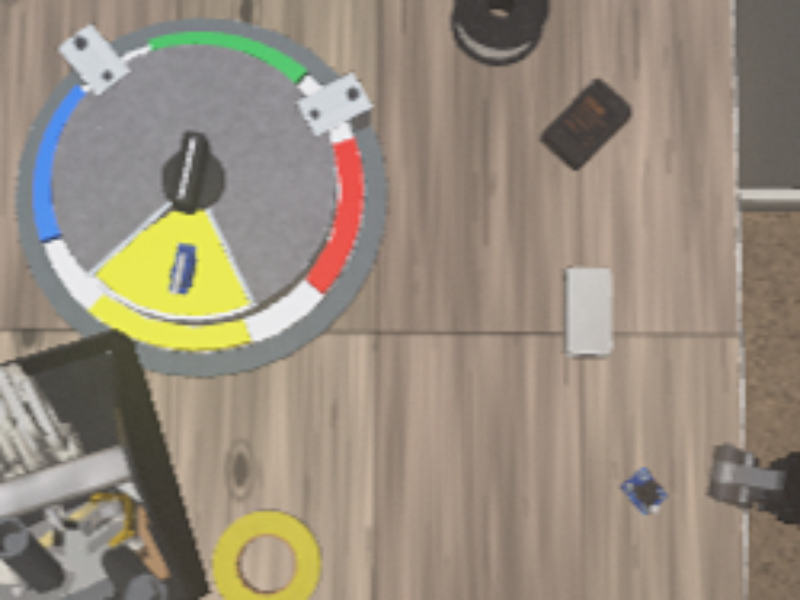

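The servo is in the yellow bin at crop pixel (184,268), centred under the opening. The wheel hasn't moved since I turned it, and the gripper is clear at lower right.

```bash
python3 -c "
from bench import r
print(r.hand_in())"
```

```text
the job is handed in; nothing more can be done
None
```

I turned the carousel until the yellow bin was under the opening, within about 1° by camera measurement, then dropped the servo in; the last picture showed it in the yellow bin, and I handed the job in at about 13.4 s.

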